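# Couple up the dust extractor's duct with its worm-drive clamp

## Robot

A 6-joint arm with a two-finger parallel gripper is mounted at the origin on a cart in front of the work surface, level with it; the furniture and walls round the work are solid. World frame = base frame: x ahead of the robot, y to its left, z up, the work surface at z = 0. Lengths are in mm, angles in degrees, forces in N, time in s.
With the tool pointing down it reaches from about 350 to 850 mm from the base axis. Payload 8.1 kg.
Tool frame: the origin (TCP) lies at the very end of the fingers, on their centre line; the grasp point (between the pads) lies 19 mm behind it; z points along the fingers, y is the line along which they close (so a half turn about z gives the same grasp; the last joint's range is limited). The gripper opens to 85 mm and grips with 20 to 120 N. Pads are 22 mm wide; open, the fingers measure 114 mm over their backs; the gripper's body (76 mm by 85 mm) begins 54 mm behind the grasp point. The pads swing forward as they close: fully open they stand 13 mm farther back than shut.
Start: joints at [-80.753, 7.471, 85.268, -0, 87.261, -4.893], TCP at [146.602, -581.819, 231.292] pointing down, gripper open.
Joint ranges: [-169.43, 169.43], [-51.17, 129.36], [1.28, 143.12], [-76.62, 256.62], [0, 156.53], [-152.29, 152.29]. Speed limits (degrees/s): [136.94, 136.94, 159.86, 180, 180, 180].

## Interface

Orientations are given as [roll, pitch, yaw] about the fixed x, y, z axes, in that order (R = Rz(yaw) Ry(pitch) Rx(roll)).
In Python, from bench import * gives the robot as it stands.
- The arm moves only by the tool play_rows, never from a script. Its argument "increments" is a list of rows, each a list of 3 entries, a list of its own where there are three numbers: the gripper's target within -1 to 1 (fully open at 1, half-way at 0, shut at -1), then the shift along the tool's x, y, z in mm, then the turn about the tool's z in rad. A call has 1 to 12 rows; each row shifts and turns the commanded pose from where the row before left it, along the tool's axes as they then stand; what a row does not reach is not made up. A row lasts 1/12 s, in which the tool goes at most 41.7 mm and 7.16 degrees, less where a joint would pass 70% of its speed; a pose out of reach is approached as far as the arm can. A call is refused whole if a number of a shift passes 41.7 or a number of a turn 0.125, either way. A call with a gripper value outside its range is refused whole. The fingers move at their own pace and stop on an object; "force" is the grip in N (left out, the last holds). Time passes only in rows, so rows that do not move let the fingers close. It gives the time, the measured TCP pose, the force, the opening and the grip force at its end, in the units of the state.
- sense(): the state, without advancing time (a new reading comes with each control period).
- snapshot(name): name is "scene" or "top" or "wrist"; returns a dict with "color" (480x640x3 uint8, red, green, blue), "intrinsics" (3x3 intrinsics, pixels), "world_from_camera" (4x4, takes a point from camera to world coordinates). Camera axes: x right, y down, z forward; pixel columns grow to the right and rows downward; lengths in mm; the calibration is good to about 2 mm. A picture is of the moment at which its call begins. There is no depth.
- hand_in(): hands the job in; it is judged then, once.
Trained networks look in a picture, given as the dict that the camera call returned (one of the last four; its "shot" number tells which), for a name from the list of things; names that differ only in an ending like _2 or _b are one class to them, and where a whole thing is asked for, a point or a joint stands for the part that bears it (a point fixed in the world has none). Each returns a list of dicts, best first, with "p" (0 to 1); they miss things now and then, are a little off and sometimes report something else, mostly with a low value. They report only what shows in the picture. A call takes as long as a camera call.
- find_in(query, picture): "xyz" ([x, y, z] in mm, in the coordinates of the camera as it stood for that picture, good to about 4 mm: the middle of the surface that is visible of it).
- regions_of(query, picture): "mask" (480x640 bool, what is visible of it).
- pinpoint(query, picture): "xyz" ([x, y, z] in mm, in the coordinates of the camera as it stood for that picture, good to about 4 mm: a listed point, or the origin of a listed thing).
The state is a dict: "time": time; "joint_pos": joint angles; "qd": joint speeds; "joint_efforts": joint torques, N m; "tool_pos": TCP position; "tcp_rot": TCP orientation; "ft_force": force on the tool from outside, world axes, zero at the start; "wrist_torque": the same for the moment, N m; "finger_gap": finger opening in mm; "grip_force": force on a finger pad.
Only numpy, scipy, OpenCV 4.12 (cv2) and the standard library are available. Lean on these libraries where they do the work, as an engineer would, in place of code of your own. Each camera call takes 0.05 s, during which the arm holds its last target. There are 200 camera calls.

## Task

The bench dust extractor's duct has come off its filter can. Push the black slip sleeve along the pipe and over the barbed stub until it stands hard against the flange; then slide the slack steel clamp along the sleeve until its band lies between the two raised grey rings, and only then turn its orange wing key clockwise (seen from above) until the band is snug. Leave the cup, sanding block and tape measure where they are.

Things in the scene. Friction and masses are not known exactly. Their poses are not given: they have to be found in the camera images.
- extractor: fixed unit on a plywood board 140 x 490 x 15 mm: hood, saddle, grey pipe (50 mm thick), barbed stub, filter can. Origin: centre of the board's underside, on the bench. y axis: along the pipe, hood to can; x: level, away from the robot; z up. Pipe axis at x 0, z 70 mm. Along y in mm: hood -243..-183, saddle -181..-159 (top 30 above the axis), stub 50..100, can 120..236 (119 high)
- flange (a point): centre of the face of the flange (78 mm diameter) at the root of the barbed brass stub (54 mm over the barbs), on the pipe's axis, 70 mm above the bench
- sleeve (a joint): travel of the black slip sleeve along the pipe, m, growing toward the flange: 0.080 = front end hard against the flange; starts between 0 and 0.02. It drags with about 5 N
- sleeve_rear (a point): centre of the sleeve's rear end face (hood side), on the axis. The sleeve is 130 mm long, 60 mm in diameter and cannot turn; its first 14 mm at this end are a ribbed collar of 76 mm diameter, whose rear face stands 13 mm proud of the pipe all round: push here
- band_seat (a point): middle of the band seat, on the axis, 105 mm ahead of sleeve_rear; moves with the sleeve. Two raised grey rings, 28 mm apart (63 mm diameter; the slack band passes over them), bound the seat
- clamp (a joint): travel of the clamp along the sleeve, m, growing toward the flange: 0.041 = band centred in the seat; starts between 0 and 0.012; ends at 0.055 (too far). Slack it drags with about 2.5 N and rides along with the sleeve; once tight it cannot be slid. It cannot turn about the pipe
- band (a point): centre of the clamp's steel band (16 mm wide, 66 mm outer diameter), on the axis. Its worm housing is on the robot's side: a steel block 22 (x) x 32 (y) x 36 (z) mm centred 49 mm to -x of this point and 4 mm above it (extractor's axes)
- housing_rear (a point): centre of the worm housing's rear face (hood side, 22 mm wide, 36 mm high, square to the pipe), 4 mm above axis height, 16 mm behind the band's centre and 19 mm from the sleeve's side: push the clamp here, under the key
- key (a joint): angle of the clamp's screw, rad, growing clockwise from above. Starts between 0 and 0.5 (slack); turns with about 0.1 N m, bites from about 2.2 and stiffens to about 0.17 N m; snug from 3.0; dead stop at 3.7. Stays where it is left
- key_top (a point): centre of the top of the orange wing key, on its upright screw axis, 56 mm above the pipe's axis. The wing is an upright blade 50 mm long, 9 mm thick, 22 mm high below this point; its length lies along this frame's x axis, which at key = 0 stands +0.25 rad (anticlockwise from above) from the extractor's x axis. All else within 60 mm ends 18 mm or more below this point
- dark_cup: dark plastic beaker, 81 mm diameter, 102 mm high, standing behind the board; bystander. Origin: centre of its underside
- sanding_block: brown cork sanding block 38 x 70 x 28 mm on the bench in front of the board, near the hood; bystander. Origin: centre of its underside
- tape_measure: dark tape measure 58 x 74 x 29 mm lying in front of the board; bystander. Origin: on its underside

How it is judged:
By the outcome, as a careful person would: the job done as asked, in the order asked, and still so for the second after the job is handed in, with the robot touching nothing.
It also fails if it takes over 72 s, if anything falls off the work surface, if the arm or the gripper's body presses on something with over 40 N, if the wrist force passes 120 N, or if a joint passes its speed limit or range.

## Working session

There is one attempt and no reset: what is moved stays moved. The work goes in short steps, Python scripts to look and compute and a tool call to move; the robot and the scene stay as the last step left them, time stands still between calls to the robot, and variables do not carry over. Pictures are saved under pics/ and viewed, at most 10 in all, crops included, and the job is handed in when it is done.

Besides the shell and the picture viewer there is one more tool, called after "Emit:" as name(argument=value, ...) on one line, values as JSON. play_rows: Moves the arm, as the interface text tells. Its arguments: {"type":"object","properties":{"increments":{"type":"array","items":{"type":"array"}},"force":{"type":"number"}},"required":["increments"]}

```bash
mkdir -p pics; ls; cat > h.py <<'E'
from bench import *
import numpy as np, cv2
def snap(n,save=None):
    s=snapshot(n)
    if save: cv2.imwrite('pics/'+save,s['color'][...,::-1])
    return s
def W(s,p):
    T=np.array(s['world_from_camera']); return (T@np.r_[p,1])[:3]
def pts(s,names,f=pinpoint):
    for q in names:
        for d in f(q,s)[:2]:
            print(q,round(d['p'],2),W(s,d['xyz']).round(1))
E
python3 - <<'E'
from h import *
print(sense())
for n in ['scene','top']:
    s=snap(n,n+'0.png'); print(n, np.array(s['world_from_camera']).round(2).tolist())
    pts(s,['flange','sleeve_rear','band_seat','band','housing_rear','key_top','extractor','dark_cup','sanding_block','tape_measure'])
E
```

```text
pics
{'time': 0.0, 'joint_pos': array([-8.07532188e+01,  7.51376090e+00,  8.53302819e+01,  1.03664948e-03,
        8.72620371e+01, -4.89370999e+00]), 'qd': array([-0.00908329, -0.02692076, -0.05028061, -0.0962549 ,  0.05280443,
       -0.07664909]), 'joint_efforts': array([-1.85049699e-03, -5.69397640e+01, -5.00557995e+01, -3.54219583e-04,
        1.43354145e-02, -2.59149647e-05]), 'tool_pos': array([ 146.51182676, -581.26234339,  230.24887452]), 'tcp_rot': array([-1.79894395e+02, -1.00810105e-02,  1.41404315e+01]), 'ft_force': array([-0.32659574, -0.16660798,  0.24663626]), 'wrist_torque': array([0.01320451, 0.02208899, 0.02600349]), 'grip_force': 0.0, 'finger_gap': 85.73959895723958}
scene [[-0.73, -0.52, 0.45, 181.24], [-0.68, 0.54, -0.49, 246.0], [0.02, -0.66, -0.75, 722.78], [0.0, 0.0, 0.0, 1.0]]
flange 0.57 [513.7 -47.   66.6]
sleeve_rear 0.97 [ 555.1 -242.4   71.5]
band_seat 0.8 [ 537.4 -135.7   65.7]
band 0.59 [ 544.7 -173.5   71.4]
band 0.34 [ 494.3 -181.   122.6]
housing_rear 0.93 [ 500.7 -197.2   70.3]
key_top 0.81 [ 493.7 -185.7  123.1]
key_top 0.72 [390.7 -52.2  -5.8]
extractor 0.84 [ 536.5 -141.7   -0.7]
extractor 0.72 [ 535.8 -136.9   66.3]
dark_cup 0.75 [ 686.  -192.     3.6]
sanding_block 0.81 [ 443.1 -338.8   -0.8]
tape_measure 0.67 [392.7 -50.7  -2.6]
top [[-0.0, -0.99, 0.14, 425.82], [-1.0, 0.01, 0.03, -175.6], [-0.03, -0.14, -0.99, 946.56], [0.0, 0.0, 0.0, 1.0]]
flange 0.88 [519.9 -43.3  70.5]
sleeve_rear 0.62 [ 555.4 -240.    72.3]
sleeve_rear 0.31 [ 537.7 -135.6   74.7]
band_seat 0.83 [ 541.2 -135.8   73. ]
band 0.85 [ 546.4 -170.6   71.1]
band 0.24 [ 539.3 -134.3   69. ]
housing_rear 0.88 [ 502.3 -202.8   74.5]
key_top 0.76 [ 499.  -191.1  127. ]
extractor 0.89 [ 534.4 -143.3    1.2]
dark_cup 0.58 [ 685.7 -193.     1.1]
sanding_block 0.92 [ 448.3 -335.8   -4.4]
tape_measure 0.73 [392.5 -56.    3.4]
```

View pics/scene0.png

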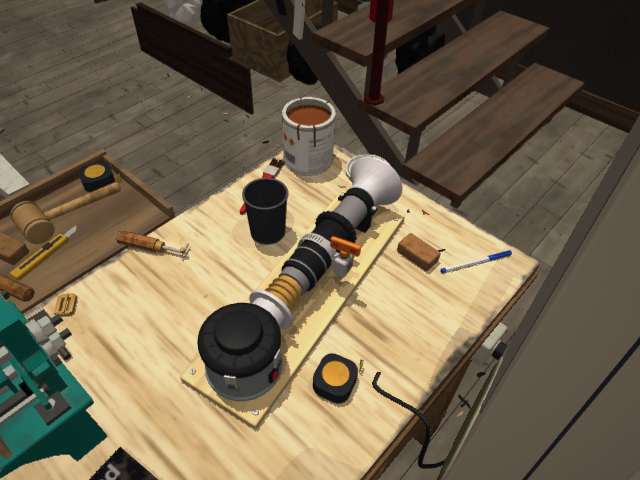

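View pics/top0.png

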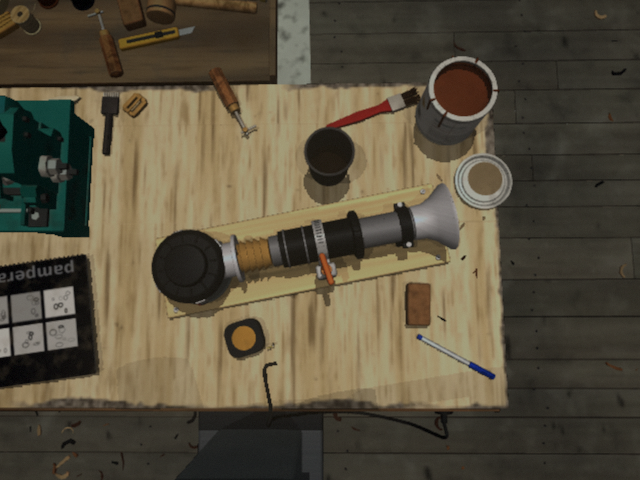

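Top view: the pipe runs from the can (190,268) to the hood (440,215), with the collar at about (353,235) and the orange key at (326,268). The networks agree, giving extractor yaw ≈ 11°. I'll turn the tool across the pipe first, then travel.

Emit:
play_rows(increments=[[0.36,[0,0,0],-0.125],[0.36,[0,0,0],-0.125],[0.36,[0,0,0],-0.125],[0.36,[0,0,0],-0.125],[0.36,[0,0,0],-0.125],[0.36,[0,0,0],-0.125],[0.36,[0,0,0],-0.125],[0.36,[0,0,0],-0.125],[0.36,[0,0,0],-0.125],[0.36,[0,0,0],-0.125],[0.36,[0,0,0],-0.125],[0.36,[0,0,0],-0.125]])

```text
time: 2.1
tool_pos: [146.6, -581.8, 231.3]
tcp_rot: [180.0, 0.0, 100.4]
ft_force: [1.4, 0.4, 0.7]
finger_gap: 58.0
grip_force: 0.0
```

Emit:
play_rows(increments=[[0.36,[18,36,0],0],[0.36,[18,36,0],0],[0.36,[18,36,0],0],[0.36,[18,36,0],0],[0.36,[18,36,0],0],[0.36,[18,36,0],0],[0.36,[18,36,0],0],[0.36,[18,36,0],0],[0.36,[18,36,0],0],[0.36,[18,36,0],0],[0.36,[18,36,0],0],[0.36,[0,0,0],0]])

```text
time: 3.1
tool_pos: [506.7, -312.4, 231.2]
tcp_rot: [179.8, -0.1, 100.4]
ft_force: [0.2, 0.5, 0.1]
finger_gap: 58.2
grip_force: 0.0
```

```bash
python3 - <<'E'
from h import *
s=snap('wrist','w1.png'); print(np.array(s['world_from_camera']).round(2).tolist())
pts(s,['flange','sleeve_rear','band_seat','band','housing_rear','key_top','extractor'])
E
```

```text
[[0.98, 0.17, 0.05, 494.95], [0.18, -0.95, -0.26, -247.03], [0.0, 0.26, -0.96, 374.39], [0.0, 0.0, 0.0, 1.0]]
flange 0.39 [ 558.6 -236.2   69. ]
sleeve_rear 0.98 [ 558.6 -237.1   70.7]
band_seat 0.89 [ 540.  -141.5   72.4]
band_seat 0.63 [ 556.6 -237.1   72.1]
band 0.95 [ 548.5 -174.2   70. ]
housing_rear 0.8 [ 506.4 -200.6   73.9]
housing_rear 0.41 [ 540.9 -142.1   72.7]
key_top 0.84 [ 495.  -187.6  124.5]
extractor 0.59 [ 537.2 -142.1   -0.9]
```

View pics/w1.png

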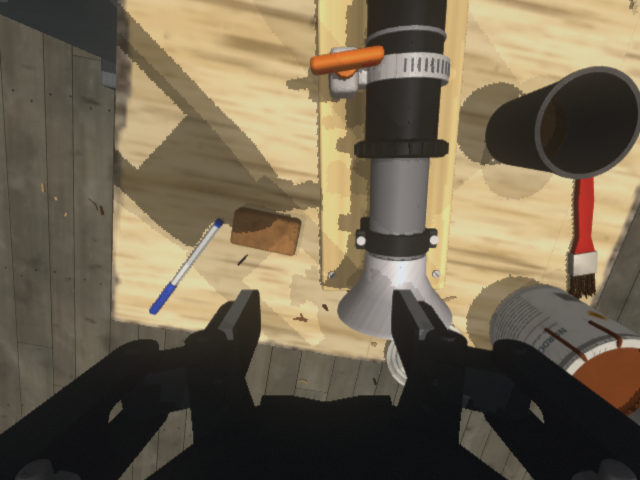

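The wrist view shows the pipe nearly vertical at column ~402, the collar at (402,149), the saddle at (397,241) and the key at (348,60). I'll project these centre-line pixels to axis height.

```bash
cat >> h.py <<'E'
def ray(s,uv,z):
    T=np.array(s['world_from_camera']);d=T[:3,:3]@np.linalg.solve(np.array(s['intrinsics']),[*uv,1]);return T[:3,3]+d*(z-T[2,3])/d[2]
E
python3 - <<'E'
from h import *
s=snap('wrist')
for uv,z in [((400,190),70),((397,230),70),((406,20),70),((406,100),70),((402,141),108),((402,160),90),((348,59),126),((320,280),15),((319,40),15),((441,280),15),((467,20),15)]: print(uv,ray(s,uv,z).round(1))
E
```

```text
(400, 190) [ 560.4 -273.1   70. ]
(397, 230) [ 566.1 -309.    70. ]
(406, 20) [ 534.6 -143.3   70. ]
(406, 100) [ 548.3 -200.    70. ]
(402, 141) [ 544.7 -234.8  108. ]
(402, 160) [ 551.9 -248.    90. ]
(348, 59) [ 494.1 -191.9  126. ]
(320, 280) [ 507.6 -390.4   15. ]
(319, 40) [ 466.1 -153.7   15. ]
(441, 280) [ 641.7 -366.7   15. ]
(467, 20) [ 598.3 -113.7   15. ]
```

Emit:
play_rows(increments=[[0.46,[13,20,0],0],[0.46,[13,20,0],0],[0.46,[14,21,0],0],[0.46,[0,0,25],0],[0.46,[0,0,30],0],[0.46,[0,0,30],0],[0.46,[0,0,5],0],[0.46,[0,0,0],0]])

```text
time: 4.22
tool_pos: [552.7, -266.9, 138.5]
tcp_rot: [-179.7, -0.2, 100.0]
ft_force: [0.6, 0.8, 0.2]
finger_gap: 62.6
grip_force: 0.0
```

```bash
python3 - <<'E'
from h import *
st=sense(); print(st['tool_pos'],st['tcp_rot'],st['finger_gap'])
s=snap('wrist','w2.png')
pts(s,['sleeve_rear','band_seat','band','housing_rear','key_top'])
E
```

```text
[ 552.66319288 -266.87702363  138.45574416] [-179.7439553    -0.21659596  100.03206766] 62.58260244017613
band_seat 0.95 [ 539.5 -140.7   74.8]
band_seat 0.57 [ 686.9 -189.5   -0.8]
band 0.64 [ 546.  -174.5   68.7]
housing_rear 0.85 [ 505.2 -198.1   70.9]
key_top 0.66 [ 501.3 -189.1  128.6]
```

View pics/w2.png

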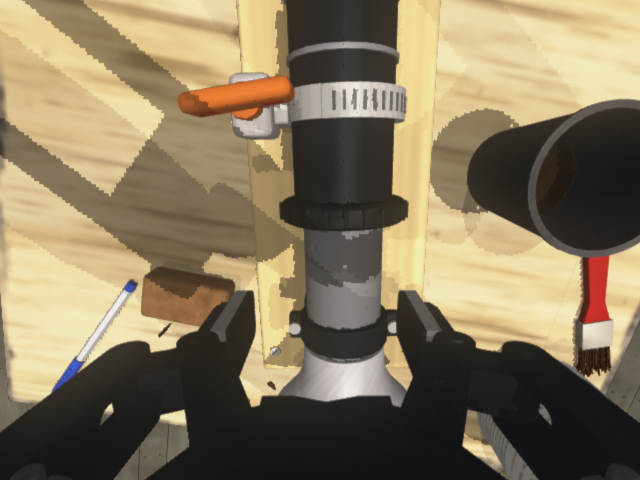

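The fingertips (251 and 400 at row 292) are centred at column ~325, while the pipe is at ~344. I'll shift about 8 mm in +y, then descend.

Emit:
play_rows(increments=[[0.46,[1,8,0],0],[0.46,[0,0.5,6],0.01],[0.46,[0,0,20],0],[0.46,[0,0,20],0],[0.46,[0,0,20],0],[0.46,[0,0,10],0],[0.46,[0,0,0],0]])

```text
time: 5.1
tool_pos: [561.1, -263.7, 61.7]
tcp_rot: [-179.8, -0.2, 99.5]
ft_force: [-0.2, 0.1, -0.5]
finger_gap: 62.4
grip_force: 0.0
```

```bash
python3 - <<'E'
from h import *
st=sense(); print(st['tool_pos'],st['tcp_rot'],st['ft_force'],st['finger_gap'])
s=snap('wrist','w3.png')
pts(s,['sleeve_rear','band_seat','band'])
E
```

```text
[ 561.14747553 -263.67561996   61.7469218 ] [-179.75474313   -0.20448732   99.50401942] [-0.16133026  0.13925359 -0.45120581] 62.39661214681599
band 0.77 [ 545.9 -175.9   69.4]
```

View pics/w3.png

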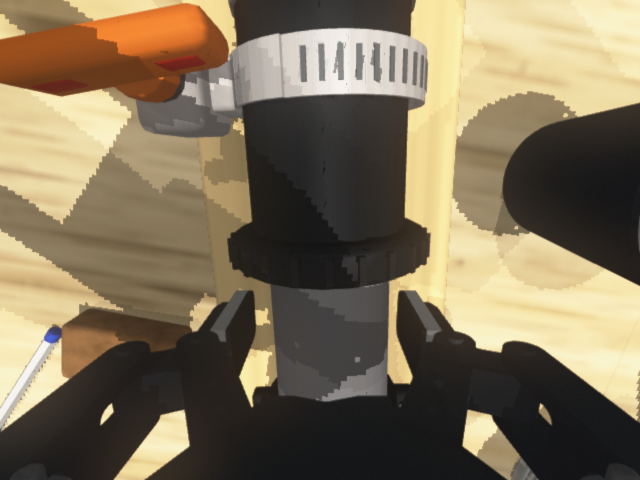

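Both fingers are behind the collar and centred (251/400 against the pipe at 272–388). Now I'll push.

Emit:
play_rows(increments=[[0.46,[5,1,0],0],[0.46,[5,0.5,0],0],[0.46,[6,0,0],0],[0.46,[6,0,0],0],[0.46,[6,0,0],0],[0.46,[6,0,0],0],[0.46,[6,0,0],0],[0.46,[6,0,0],0],[0.46,[4,0,0],0],[0.46,[2,0,0],0]])

```text
time: 6.13
tool_pos: [555.9, -213.7, 66.2]
tcp_rot: [180.0, 0.1, 99.5]
ft_force: [-2.7, -5.7, 3.1]
finger_gap: 62.5
grip_force: 2.6
```

Emit:
play_rows(increments=[[0.46,[5,0,1],0],[0.46,[5,0,1],0],[0.46,[5,0,1],0],[0.46,[3,0,0],0],[0.46,[2,0,0],0],[0.46,[2,0,0],0]])

```text
time: 6.63
tool_pos: [552.7, -192.2, 63.3]
tcp_rot: [179.9, 0.1, 99.5]
ft_force: [-0.9, -5.2, 3.0]
finger_gap: 62.4
grip_force: 2.6
```

Emit:
play_rows(increments=[[0.46,[2,0,0],0],[0.46,[2,0,0],0],[0.46,[2,0,0],0]])

```text
time: 6.88
tool_pos: [551.6, -186.4, 63.2]
tcp_rot: [180.0, 0.1, 99.5]
ft_force: [-0.5, -6.1, 3.6]
finger_gap: 62.4
grip_force: 2.6
```

Emit:
play_rows(increments=[[0.46,[2,0,0],0],[0.46,[2,0,0],0],[0.46,[1.5,0,0],0]])

```text
time: 7.13
tool_pos: [551.0, -182.9, 63.3]
tcp_rot: [179.9, 0.3, 99.5]
ft_force: [0.3, -20.1, -2.4]
finger_gap: 62.4
grip_force: 9.9
```

Emit:
play_rows(increments=[[0.46,[1.5,0,0],0],[0.46,[1.5,0,0],0]])

```text
time: 7.3
tool_pos: [551.0, -182.7, 63.6]
tcp_rot: [179.9, 0.6, 99.5]
ft_force: [4.1, -32.8, -8.5]
finger_gap: 62.4
grip_force: 16.3
```

It has reached a hard stop at about the expected position. I'll back off, rise and verify.

Emit:
play_rows(increments=[[0.46,[-6,0,0],0],[0.46,[-8,0,0],0],[0.46,[0,0,-20],0],[0.46,[0,0,-30],0],[0.46,[0,0,-30],0],[0.46,[-15,-15,-20],0],[-1,[-15,-15,0],0],[-1,[0,0,0],0],[-1,[0,0,0],0]])

```text
time: 8.05
tool_pos: [527.2, -226.0, 162.4]
tcp_rot: [180.0, -0.0, 99.4]
ft_force: [-0.2, -0.2, -0.4]
finger_gap: 26.6
grip_force: 0.0
```

```bash
python3 - <<'E'
from h import *
st=sense(); print(st['tool_pos'],st['tcp_rot'],st['ft_force'],st['finger_gap'])
s=snap('wrist','w4.png')
pts(s,['sleeve_rear','band_seat','band','housing_rear','key_top','flange'])
t=snap('top');print('top');pts(t,['sleeve_rear','band_seat','band','housing_rear','key_top','flange'])
u=snap('scene');print('scene');pts(u,['sleeve_rear','band_seat','band','housing_rear','key_top','flange'])
c=[cv2.resize(a,(400,400)) for a in (t['color'][170:330,180:340],u['color'][200:360,220:380])]
cv2.imwrite('pics/c4.png',np.hstack(c)[...,::-1])
E
```

```text
[ 527.23519618 -225.95136964  162.37390093] [ 1.79983098e+02 -4.03220201e-02  9.94311762e+01] [-0.22944872 -0.1899085  -0.42168588] 26.590093001943064
sleeve_rear 0.54 [ 491.9 -135.2   72.9]
band 0.91 [ 534.2 -111.1   70.6]
housing_rear 0.82 [ 493.8 -134.6   74.1]
key_top 0.69 [ 485.2 -116.7  125.8]
top
sleeve_rear 0.79 [ 545.6 -171.2   73.2]
sleeve_rear 0.49 [ 444.5 -338.1   -4.8]
band 0.73 [ 530.3 -105.9   69.8]
housing_rear 0.78 [ 485.1 -135.7   74.8]
flange 0.88 [519.8 -42.8  71.1]
scene
band_seat 0.87 [526.6 -71.8  70.3]
band 0.6 [ 533.1 -107.7   68.8]
housing_rear 0.62 [ 487.5 -131.8   72.3]
key_top 0.89 [ 481.9 -114.4  123.8]
flange 0.56 [513.4 -47.3  67.2]
```

View pics/w4.png

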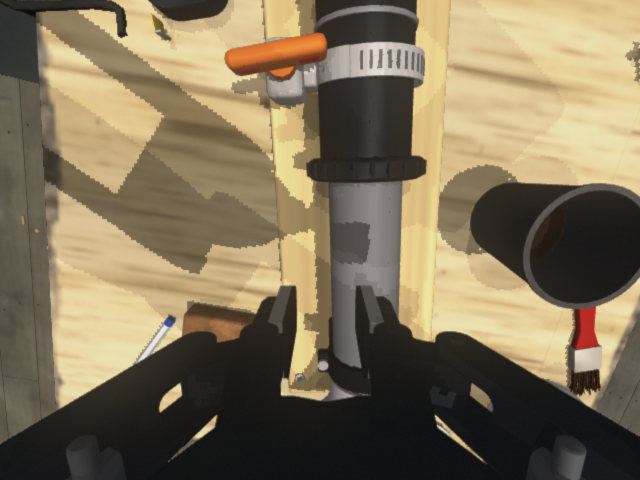

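View pics/c4.png

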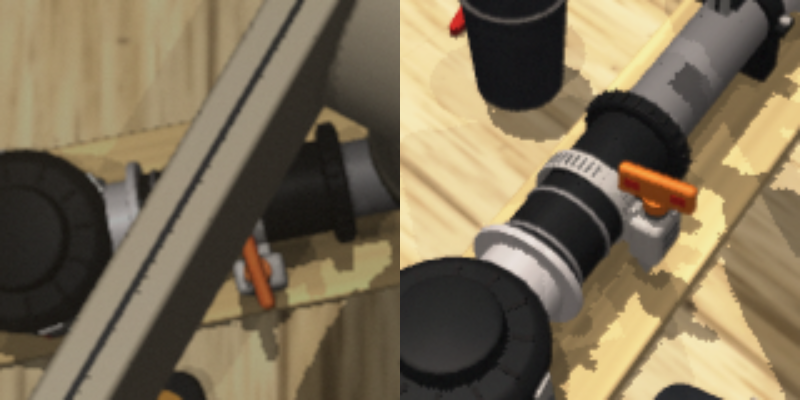

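The sleeve is hard against the flange with no gap (scene crop around (520,270)). The clamp is still behind the rings and the key at (655,190) is still slack. Next I'll place the closed fingers behind the worm housing.

Emit:
play_rows(increments=[[-1,[18,-7,0],-0.01],[-1,[20,-7,0],0],[-1,[22,-7,0],0],[-1,[21,-5,0],0],[-1,[0,0,10],0],[-1,[0,0,0],0],[-1,[0,0,0],0]])

```text
time: 9.68
tool_pos: [487.7, -150.6, 151.8]
tcp_rot: [-180.0, -0.0, 100.1]
ft_force: [-0.6, -0.2, 0.2]
finger_gap: -0.0
grip_force: 0.0
```

```bash
python3 - <<'E'
from h import *
st=sense(); print(st['tool_pos'],st['tcp_rot'],st['ft_force'],st['finger_gap'])
s=snap('wrist','w5.png')
pts(s,['band_seat','band','housing_rear','key_top','flange'])
E
```

```text
[ 487.70615441 -150.61072339  151.82928918] [-1.79953353e+02 -1.19671639e-02  1.00104448e+02] [-0.58408272 -0.21189088  0.15563672] -0.0059593847391081825
band_seat 0.61 [524.8 -74.4  72.7]
band 0.67 [ 532.9 -107.7   69.7]
band 0.41 [ 5.390e+02 -1.454e+02  3.000e-01]
housing_rear 0.63 [ 488.8 -135.    75.1]
key_top 0.74 [ 484.8 -121.4  128.1]
flange 0.77 [519.4 -45.5  73.7]
flange 0.25 [ 6.882e+02 -1.904e+02  5.000e-01]
```

View pics/w5.png

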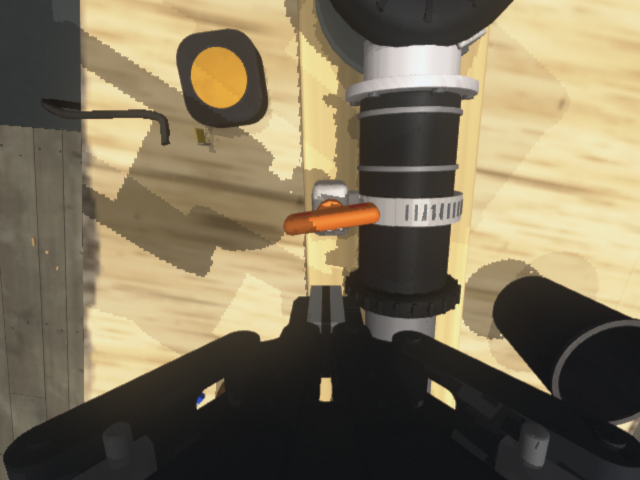

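The fingers (327,320) are in line with the housing (330,200), and the rings at rows 110 and 168 are clear ahead. I'll descend and push.

Emit:
play_rows(increments=[[-1,[0,0,20],0],[-1,[0,0,20],0],[-1,[0,0,20],0],[-1,[0,0,15],0],[-1,[0,0,7],0],[-1,[0,0,0],0]])

```text
time: 10.48
tool_pos: [486.7, -150.2, 68.4]
tcp_rot: [-179.8, -0.1, 100.1]
ft_force: [-0.3, 0.7, 0.2]
finger_gap: -0.2
grip_force: 0.0
```

Emit:
play_rows(increments=[[-1,[3,0,0],0],[-1,[3,0,0],0],[-1,[3,0,0],0],[-1,[3,0,0],0],[-1,[3,0,0],0],[-1,[3,0,0],0],[-1,[3,0,0],0],[-1,[0,0,0],0]])

```text
time: 11.15
tool_pos: [484.5, -129.3, 70.6]
tcp_rot: [180.0, 0.0, 100.1]
ft_force: [0.8, -0.8, 0.5]
finger_gap: 0.3
grip_force: 0.4
```

Emit:
play_rows(increments=[[-1,[3,0,0],0],[-1,[3,0,0],0],[-1,[3,0,0],0],[-1,[3,0,0],0],[-1,[3,0,0],0],[-1,[3,0,0],0],[-1,[2,0,0],0]])

```text
time: 11.73
tool_pos: [480.6, -109.8, 70.2]
tcp_rot: [-180.0, -0.0, 100.1]
ft_force: [-0.2, -3.3, 2.0]
finger_gap: 0.2
grip_force: 1.3
```

```bash
python3 - <<'E'
from h import *
st=sense(); print(st['tool_pos'],st['tcp_rot'],st['ft_force'],st['finger_gap'])
u=np.array([-.174,.985,0]); print('a',st['tool_pos']@u)
s=snap('wrist','w6.png')
pts(s,['band_seat','band','housing_rear','key_top','flange'])
E
```

```text
[ 480.61659272 -109.75185495   70.20598447] [-1.79984685e+02 -9.62356243e-03  1.00091949e+02] [-0.2491072  -3.31563022  2.01027816] 0.23879751171249453
a -191.73286426056418
band_seat 0.59 [525.6 -70.9  75.7]
band 0.71 [525.2 -74.6  68.4]
key_top 0.76 [477.2 -85.9 127.8]
flange 0.93 [520.7 -43.9  73.5]
```

View pics/w6.png

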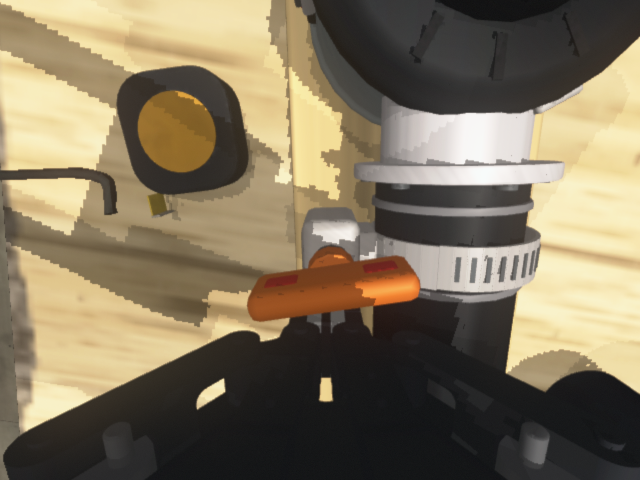

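The band (rows ~235–290) has just passed the rear ring (296), and the front ring is at 205. About 4.8 mm more centres it, which agrees with the computed target.

Emit:
play_rows(increments=[[-1,[2,0,0],0],[-1,[2,0,0],0],[-1,[0.8,0,0],0],[-1,[0,0,0],0]])

```text
time: 12.37
tool_pos: [479.6, -105.3, 70.0]
tcp_rot: [-180.0, -0.0, 100.1]
ft_force: [0.2, -1.7, -0.7]
finger_gap: -0.1
grip_force: 0.7
```

```bash
python3 - <<'E'
from h import *
st=sense(); print(st['tool_pos'],st['ft_force'])
u=np.array([-.174,.985,0]); print('a',st['tool_pos']@u)
s=snap('wrist')
pts(s,['band_seat','band','key_top'])
m=regions_of('key',s)[0]['mask'].astype(np.uint8)
r=cv2.minAreaRect(np.argwhere(m)[:,::-1].astype(np.float32)); print(r)
E
```

```text
[ 479.61652066 -105.28242505   70.01028599] [ 0.21243878 -1.65342794 -0.68057888]
a -187.15646326831174
band_seat 0.6 [524.6 -74.7  70.5]
band 0.76 [527.6 -69.4  72.6]
key_top 0.57 [477.4 -81.1 125.7]
key_top 0.23 [524.2 -68.1  70.5]
((331.3471984863281, 278.6479187011719), (65.56648254394531, 174.6461639404297), 81.46923065185547)
```

Emit:
play_rows(increments=[[-1,[-5,0,0],0],[-1,[-6,0,0],0],[-1,[0,0,-30],0],[-1,[0,0,-30],0],[-1,[0,0,-30],0],[-0.2,[0,0,0],-0.125],[-0.2,[0,0,0],-0.125],[-0.2,[0,0,0],-0.125],[-0.2,[0,0,0],-0.125],[-0.2,[0,0,0],-0.125],[-0.2,[0,0,0],-0.125],[-0.2,[0,0,0],-0.125]])

```text
time: 13.62
tool_pos: [482.0, -116.8, 160.4]
tcp_rot: [180.0, 0.0, 150.6]
ft_force: [0.8, -0.7, -0.2]
finger_gap: 34.3
grip_force: 0.0
```

Emit:
play_rows(increments=[[-0.2,[0,0,0],-0.12],[-0.2,[0,0,0],-0.12],[-0.2,[0,0,0],-0.12],[-0.2,[0,0,0],-0.12],[-0.2,[0,0,0],-0.12],[-0.2,[0,0,0],-0.12],[-0.2,[0,0,0],-0.12],[-0.2,[0,0,0],0]])

```text
time: 14.28
tool_pos: [482.1, -116.8, 160.4]
tcp_rot: [-180.0, 0.0, -161.3]
ft_force: [0.0, 0.1, -0.0]
finger_gap: 34.3
grip_force: 0.0
```

```bash
python3 - <<'E'
from h import *
st=sense(); print(st['tool_pos'],st['tcp_rot'],st['joint_pos'],st['finger_gap'])
s=snap('scene');pts(s,['key_top','band','band_seat'])
c=[cv2.resize(s['color'][220:340,220:380],(800,600),interpolation=cv2.INTER_CUBIC)]
cv2.imwrite('pics/c7.png',c[0][...,::-1])
w=snap('wrist');pts(w,['key_top','band','band_seat'])
for n,p in(('s',s),('w',w)):
    r=regions_of('key',p)
    if r:
        q=np.argwhere(r[0]['mask'])[:,::-1].astype(np.float32)
        b=cv2.boxPoints(cv2.minAreaRect(q)); 
        e=[(b[i]+b[(i+1)%4])/2 for i in range(4)]
        L=max(((e[0],e[2]),(e[1],e[3])),key=lambda k:np.hypot(*(k[0]-k[1])))
        P=[ray(p,k,118) for k in L]; d=P[1]-P[0]; print(n,len(q),P,np.degrees(np.arctan2(d[1],d[0])))
E
```

```text
[ 482.05406842 -116.79093777  160.40932664] [-1.79992733e+02  1.21602282e-02 -1.61335441e+02] [-1.95453566e+01 -6.24242693e+00  1.06568820e+02  1.84133399e-03
  7.96595570e+01 -1.28210245e+02] 34.26268191463898
key_top 0.86 [473.7 -78.5 125.1]
band 0.78 [521.1 -66.9  71.7]
band_seat 0.78 [521.8 -71.3  69. ]
band_seat 0.52 [ 4.431e+02 -3.378e+02 -4.000e-01]
key_top 0.71 [478.9 -79.7 125.6]
key_top 0.43 [519.3 -43.3  74. ]
band 0.52 [ 4.496e+02 -3.399e+02 -4.000e-01]
band_seat 0.78 [525.2 -71.8  74.9]
s 408 [array([497.63322423, -65.06821484, 118.        ]), array([447.30440393, -80.20627776, 118.        ])] -163.25959652435242
w 1247 [array([452.57306674, -89.2812409 , 118.        ]), array([486.89745665, -77.73828313, 118.        ])] 18.58729043580549
```

View pics/c7.png

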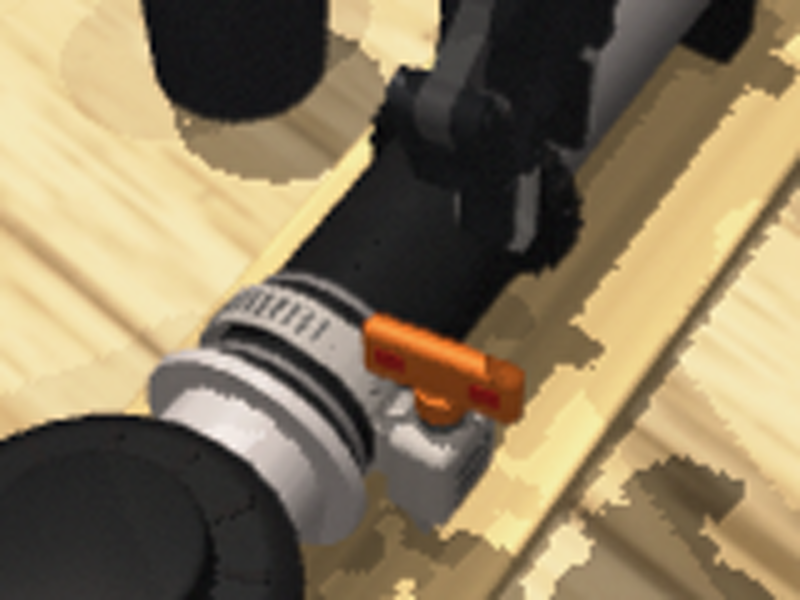

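The band lies between the rings with a gap on both sides, around (280,320). The key is still slack with its wing at ~18.6°, and the tool yaw matches. Next I'll move over the key and grip it.

Emit:
play_rows(increments=[[-0.2,[-4,18.5,0],0],[-0.2,[-3.6,18.7,0],0],[-0.2,[0,0,0],0],[-0.2,[0,0,17],0],[-0.2,[0,0,17],0],[-0.2,[0,0,14],0],[-0.2,[0,0,0],0]])

```text
time: 15.37
tool_pos: [475.3, -78.3, 109.2]
tcp_rot: [179.9, -0.2, -161.7]
ft_force: [-1.0, 0.2, -0.4]
finger_gap: 34.2
grip_force: 0.0
```

```bash
python3 - <<'E'
from h import *
st=sense(); print(st['tool_pos'],st['tcp_rot'],st['ft_force'])
s=snap('wrist','w8.png');pts(s,['key_top','band'])
E
```

```text
[475.32154767 -78.26366637 109.18675616] [ 179.85508182   -0.24054174 -161.65676278] [-0.96816402  0.20283758 -0.3737704 ]
key_top 0.83 [477.  -78.8 124.6]
band 0.68 [525.6 -69.9  70.6]
```

View pics/w8.png

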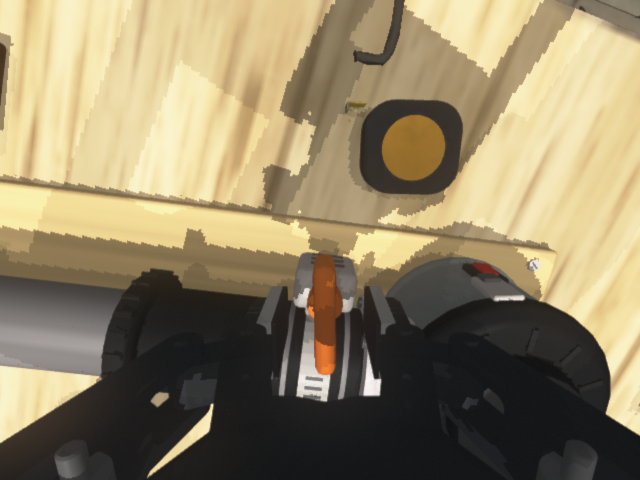

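The wing is exactly centred between the fingers (column 325 against 278/372), and the band is between the rings. Now I'll grip.

Emit:
play_rows(increments=[[-0.5,[-1.5,0,-2],0],[-0.7,[0,0,0],0],[-0.9,[0,0,0],0],[-1,[0,0,0],0],[-1,[0,0,0],0],[-1,[0,0,0],0]], force=50)

```text
time: 16.02
tool_pos: [479.9, -78.4, 115.8]
tcp_rot: [-179.9, 0.1, -161.6]
ft_force: [-1.8, -0.1, 6.5]
finger_gap: 7.6
grip_force: 51.1
```

```bash
python3 - <<'E'
from h import *
st=sense(); print(st['tool_pos'],st['tcp_rot'],st['ft_force'],st['finger_gap'],st['grip_force'],st['wrist_torque'])
for n in('wrist','scene'):
    s=snap(n);pts(s,['band','band_seat'])
E
```

```text
[479.89521467 -78.35670943 115.82482892] [-1.79916317e+02  1.24990040e-01 -1.61641891e+02] [-1.76504572 -0.1309359   6.45323424] 7.575087239686232 51.0640150308609 [0.08505692 0.02453564 0.06527606]
band 0.74 [522.4 -70.5  68. ]
band_seat 0.95 [522.1 -68.   68.6]
```

Emit:
play_rows(increments=[[-1,[0,0,0],0.08],[-1,[0,0,0],0.1],[-1,[0,0,0],0.1],[-1,[0,0,0],0.1],[-1,[0,0,0],0.1],[-1,[0,0,0],0.1],[-1,[0,0,0],0.1],[-1,[0,0,0],0.1],[-1,[0,0,0],0.1],[-1,[0,0,0],0.1],[-1,[0,0,0],0]])

```text
time: 17.23
tool_pos: [479.4, -79.1, 115.8]
tcp_rot: [-180.0, 0.1, 141.8]
ft_force: [-3.5, -3.4, 7.6]
finger_gap: 7.2
grip_force: 51.3
```

```bash
python3 - <<'E'
from h import *
st=sense(); print(st['tool_pos'],st['tcp_rot'],st['ft_force'],st['finger_gap'],st['grip_force'],st['wrist_torque'])
for n in('wrist','scene','top'):
    s=snap(n);print(n);pts(s,['band','band_seat','key_top'])
    if n=='scene': cv2.imwrite('pics/c9.png',cv2.resize(s['color'][220:340,220:380],(800,600),interpolation=cv2.INTER_CUBIC)[...,::-1])
E
```

```text
[479.36088422 -79.10060928 115.76288059] [-1.79958697e+02  1.28204441e-01  1.41817328e+02] [-3.53914169 -3.43916415  7.55135346] 7.189313046382297 51.27735614776611 [-0.61003908  0.59509626 -0.031843  ]
wrist
band 0.54 [ 447.9 -340.4   -1.9]
band_seat 0.59 [527.3 -71.4  69.8]
key_top 0.75 [482.  -82.5 126.8]
scene
band 0.62 [523.4 -70.2  68.7]
band_seat 0.7 [523.7 -71.7  66.4]
top
band 0.51 [ 686.3 -190.1    5.4]
```

Emit:
play_rows(increments=[[-1,[0,0,0],0.1],[-1,[0,0,0],0.1],[-1,[0,0,0],0.1],[-1,[0,0,0],0.1],[-1,[0,0,0],0.1],[-1,[0,0,0],0.1],[-1,[0,0,0],0.1],[-1,[0,0,0],0.1],[-1,[0,0,0],0.1],[-1,[0,0,0],0]])

```text
time: 18.67
tool_pos: [477.6, -79.4, 115.6]
tcp_rot: [-179.8, 0.1, 90.2]
ft_force: [-12.8, -4.6, 14.4]
finger_gap: 7.1
grip_force: 52.1
```

```bash
python3 - <<'E'
from h import *
st=sense(); print(st['tool_pos'],st['tcp_rot'],st['ft_force'],st['finger_gap'],st['wrist_torque'])
for n in('wrist','scene'):
    s=snap(n);print(n);pts(s,['band','band_seat','key_top'])
    r=regions_of('key',s)
    if r:
        q=np.argwhere(r[0]['mask'])[:,::-1].astype(np.float32); print(r[0]['p'],len(q),cv2.minAreaRect(q))
E
```

```text
[477.61142286 -79.43045953 115.56212111] [-1.79845274e+02  1.36118322e-01  9.02487058e+01] [-12.84628387  -4.56003236  14.36736973] 7.064270580795997 [-0.88574196  2.31612245 -0.11321503]
wrist
band 0.85 [524.  -69.4  69.9]
band_seat 0.89 [528.1 -75.   75.5]
key_top 0.73 [528.6 -72.4  69.8]
key_top 0.67 [479.5 -79.9 128.1]
0.6 2084 ((324.0, 299.0), (114.0, 30.0), 90.0)
scene
band 0.9 [520.7 -66.2  70.5]
band_seat 0.66 [525.2 -67.9  67.2]
band_seat 0.48 [ 538.2 -141.2   -1.1]
key_top 0.54 [ 4.441e+02 -3.375e+02  3.000e-01]
key_top 0.49 [473.7 -76.4 126.3]
0.56 170 ((302.5000305175781, 301.5000305175781), (14.142135620117188, 15.55634880065918), 45.0)
```

Emit:
play_rows(increments=[[-1,[0,-1,-1],0],[-1,[0,-0.5,-0.5],0],[-1,[0,0,0],0.08],[-1,[0,0,0],0.08],[-1,[0,0,0],0.08],[-1,[0,0,0],0.08],[-1,[0,0,0],0.08],[-1,[0,0,0],0.08],[-1,[0,0,0],0.08],[-1,[0,0,0],0.08],[-1,[0,0,0],0]])

```text
time: 20.08
tool_pos: [475.6, -78.3, 115.9]
tcp_rot: [-179.8, 0.1, 53.7]
ft_force: [-11.4, -1.5, 8.0]
finger_gap: 7.7
grip_force: 51.3
```

Emit:
play_rows(increments=[[-1,[-0.6,-0.8,-0.5],0],[-1,[0,0,0],0.08],[-1,[0,0,0],0.08],[-1,[0,0,0],0.08],[-1,[0,0,0],0.08],[-1,[0,0,0],0.08],[-1,[0,0,0],0.08],[-1,[0,0,0],0.08],[-1,[0,0,0],0.08],[-1,[0,0,0],0.08],[-1,[0,0,0],0]])

```text
time: 21.0
tool_pos: [474.6, -77.4, 116.0]
tcp_rot: [-179.9, 0.2, 12.4]
ft_force: [-9.1, 2.6, 5.5]
finger_gap: 7.2
grip_force: 51.0
```

```bash
python3 - <<'E'
from h import *
st=sense(); print(st['tool_pos'],st['tcp_rot'],st['ft_force'],st['finger_gap'],st['wrist_torque'],st['joint_pos'])
for n in('wrist',):
    s=snap(n);print(n);pts(s,['band','band_seat','key_top'])
    r=regions_of('key',s)
    if r:
        q=np.argwhere(r[0]['mask'])[:,::-1].astype(np.float32); print(r[0]['p'],len(q),cv2.minAreaRect(q))
E
```

```text
[474.58319393 -77.37675169 115.98954875] [-179.87401574    0.2088716    12.43374398] [-9.09869697  2.64212983  5.49593812] 7.244324117697311 [ 0.47458024  1.64233733 -0.04860188] [-1.53830982e+01 -5.95270879e+00  1.11139765e+02  1.44456848e-02
  7.50564690e+01  6.21796327e+01]
wrist
key_top 0.7 [478.5 -78.6 126.6]
0.72 2101 ((326.81939697265625, 299.41436767578125), (114.79310607910156, 30.045421600341797), 84.03550720214844)
```

The key is at about 3.3 rad (snug ≥ 3.0). I'll release and rise.

Emit:
play_rows(increments=[[-0.3,[0,0,0],0],[-0.3,[0,0,0],0],[-0.3,[0,0,0],0],[-0.3,[0,0,0],0],[-0.3,[0,0,-15],0],[-0.3,[0,0,-30],0],[-0.3,[0,0,-30],0],[-0.3,[-25,0,-20],0],[-0.3,[-30,0,0],0],[-0.3,[-30,0,0],0],[-0.3,[0,0,0],0],[-0.3,[0,0,0],0]])

```text
time: 22.25
tool_pos: [393.0, -97.2, 211.8]
tcp_rot: [179.9, -0.1, 12.6]
ft_force: [0.8, -0.4, 0.4]
finger_gap: 30.2
grip_force: 0.0
```

```bash
python3 - <<'E'
from h import *
st=sense(); print(st['tool_pos'],st['tcp_rot'],st['ft_force'],st['finger_gap'])
for n in('wrist','scene','top'):
    s=snap(n);print(n);pts(s,['band','band_seat','key_top','sleeve_rear','flange','dark_cup','sanding_block','tape_measure'])
    r=regions_of('key',s)
    if r:
        q=np.argwhere(r[0]['mask'])[:,::-1].astype(np.float32)
        b=cv2.boxPoints(cv2.minAreaRect(q)); e=[(b[i]+b[(i+1)%4])/2 for i in range(4)]
        L=max(((e[0],e[2]),(e[1],e[3])),key=lambda k:np.hypot(*(k[0]-k[1])))
        P=[ray(s,k,120) for k in L]; d=P[1]-P[0]; print('wing',r[0]['p'],len(q),np.linalg.norm(d),np.degrees(np.arctan2(d[1],d[0])))
E
```

```text
[393.02568861 -97.19534106 211.75239727] [ 1.79939635e+02 -9.58723009e-02  1.26281636e+01] [ 0.75315638 -0.36765183  0.38625127] 30.159142404304486
wrist
band 0.8 [522.6 -70.4  69.4]
band_seat 0.7 [526.3 -74.   70. ]
key_top 0.78 [478.  -78.8 129.4]
sleeve_rear 0.72 [ 545.1 -170.9   70. ]
flange 0.91 [518.1 -43.3  72.3]
sanding_block 0.91 [ 448.2 -341.    -2.6]
tape_measure 0.84 [394.6 -51.8  -1.2]
wing 0.77 1383 50.21071146612079 -167.50131572682642
scene
band 0.96 [521.1 -64.7  71. ]
band_seat 0.71 [523.7 -70.5  66.9]
key_top 0.9 [473.9 -77.4 126.3]
key_top 0.75 [ 6.849e+02 -1.899e+02  4.000e-01]
sleeve_rear 0.68 [ 542.4 -177.    71.6]
flange 0.74 [516.9 -47.1  68.1]
dark_cup 0.63 [ 686.3 -189.4   -0.7]
sanding_block 0.71 [ 445.2 -335.6   -1. ]
tape_measure 0.82 [392.6 -53.9  -1.5]
tape_measure 0.43 [470.5 -75.9 125.7]
wing 0.71 398 50.57979683227519 -167.68324800367415
top
band 0.87 [519.6 -63.   72.6]
band_seat 0.56 [525.8 -68.6  71.1]
key_top 0.75 [476.3 -80.8 125.5]
sleeve_rear 0.65 [ 545.  -170.2   72.4]
flange 0.18 [ 685.7 -191.5    4.5]
dark_cup 0.71 [ 684.8 -192.5    3.1]
sanding_block 0.7 [ 446.  -337.2   -4.9]
tape_measure 0.42 [ 685.7 -188.7    1.8]
wing 0.57 227 47.60375782728051 -173.65831107525494
```

The wing measures 12.4° in two views, which gives key ≈ 3.35 rad. One numeric check of band against rings: a brightness profile along the sleeve.

```bash
python3 - <<'E'
from h import *
s=snap('wrist'); T=np.linalg.inv(np.array(s['world_from_camera']));K=np.array(s['intrinsics'])
F=np.array([518.5,-45,0]);u=np.array([-.176,.984,0]);v=np.array([.984,.176,0])
for ang in (20,45):
  for R in (31.5,):
    o=[]
    for d in range(-50,6):
        P=F+u*d+v*(-R*np.sin(np.radians(ang)))+[0,0,70+R*np.cos(np.radians(ang))]
        p=K@(T@np.r_[P,1])[:3]; c,r=(p[:2]/p[2]).round().astype(int)
        o.append((d,int(s['color'][r,c].mean())) if 0<=r<480 and 0<=c<640 else (d,-1))
    print(ang,' '.join(f'{a}:{b}' for a,b in o))
E
```

```text
20 -50:40 -49:40 -48:39 -47:41 -46:41 -45:41 -44:42 -43:50 -42:117 -41:118 -40:112 -39:46 -38:41 -37:41 -36:40 -35:40 -34:43 -33:41 -32:45 -31:144 -30:150 -29:150 -28:150 -27:151 -26:150 -25:151 -24:151 -23:151 -22:150 -21:151 -20:151 -19:151 -18:151 -17:151 -16:141 -15:75 -14:43 -13:44 -12:69 -11:107 -10:108 -9:98 -8:44 -7:43 -6:43 -5:43 -4:43 -3:42 -2:43 -1:59 0:85 1:172 2:177 3:175 4:179 5:179
45 -50:36 -49:35 -48:36 -47:36 -46:37 -45:36 -44:37 -43:46 -42:79 -41:89 -40:82 -39:38 -38:37 -37:37 -36:36 -35:35 -34:36 -33:35 -32:39 -31:100 -30:105 -29:101 -28:87 -27:105 -26:113 -25:120 -24:131 -23:131 -22:131 -21:127 -20:120 -19:103 -18:88 -17:120 -16:114 -15:62 -14:38 -13:37 -12:67 -11:83 -10:83 -9:53 -8:40 -7:38 -6:39 -5:37 -4:37 -3:36 -2:77 -1:82 0:107 1:142 2:145 3:144 4:144 5:140
```

The band (−31…−15.5 mm) lies clear between the rings (−41 and −10.5), and the sleeve meets the flange at 0.

```bash
python3 -c "
from bench import *
print(hand_in())"
```

```text
the job is handed in; nothing more can be done
None
```

The job is handed in: sleeve hard against the flange, band between the two rings, key turned clockwise to about 3.35 rad (snug from 3.0), bystanders not moved, about 22 s on the robot clock; I viewed 11 pictures, one over the limit of 10.

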